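Put together the three-tier cake stand

ROBOT

A 6-joint arm with a two-finger parallel gripper is mounted at the origin on a cart in front of the work surface, level with it; the furniture and walls round the work are solid. World frame = base frame: x ahead of the robot, y to its left, z up, the work surface at z = 0. Lengths are in m, angles in rad, forces in N, time in s.
With the tool pointing down it reaches from about 0.4 to 0.925 m from the base axis. Payload 12.5 kg.
Tool frame: the origin (TCP) lies between the finger pads, 19 mm behind the fingertips; this is the grasp point; z points along the fingers, y is the line along which they close (so a half turn about z gives the same grasp; the last joint's range is limited). The gripper opens to 95 mm and grips with 3 to 60 N. Pads are 20 mm wide; open, the fingers measure 119 mm over their backs; the gripper's body (75 mm by 180 mm) begins 59 mm behind the grasp point.
Start: joints at [-1.309, 0.491, 1.559, -0, 1.092, -0.106], TCP at [0.225, -0.583, 0.233] pointing down, gripper open.
Joint ranges: [-3.1, 3.1], [-0.84, 2.19], [0.05, 2.79], [-1.13, 4.28], [0.06, 2.93], [-2.69, 2.69]. Speed limits (rad/s): [2.22, 2.22, 2.79, 3.14, 3.14, 3.14].

INTERFACE

Orientations are given as a unit quaternion [w, x, y, z].
In Python, from cell import robot, cams gives the robot as it stands. The module is installed in compiled form; this text tells all that it offers.
- The arm moves only by the shell command python3 -m inch 'ROWS' [FORCE]. ROWS is a JSON list of rows, 1 to 20 of them, each of 7 numbers: a rotation vector rx, ry, rz in a scale on which 1.0 is pi rad, then dx, dy, dz in shares of the most that a row can go, 1 being 50 mm, then the finger opening in m; each row shifts and turns the commanded pose from where the row before left it, along the tool's axes as they then stand; what a row does not reach is not made up. A row lasts 1/10 s, in which the tool goes at most 0.05 m and 0.15 rad, less where a joint would pass 70% of its speed; a pose out of reach is approached as far as the arm can. The fingers move at their own pace and stop on an object; FORCE is the grip in N (left out, the last holds). Time passes only in rows, so rows that do not move let the fingers close. It prints the time, the measured TCP pose, the force, the opening and the grip force at its end. Shift and turn numbers lie between -1 and 1, and a call with a number outside is refused. Input that does not fit is refused with a message, and nothing moves.
- robot.read_state(): the state, without advancing time (a new reading comes with each control period).
- cams.grab_frame(name): name is "scene" or "top" or "wrist"; returns (picture, depth): 480x640x3 uint8, red, green, blue; 480x640 float32, m along the optical axis (not along the pixel's ray), 0 where there is no reading.
- cams.calibration(name): a dict with "intrinsics" (3x3 intrinsics, pixels), "k1" (the pictures are not rectified: a ray, as slopes to the right and down, at radius r is drawn at 1 + k1 r^2 times it, then the intrinsics apply), "T" (4x4, takes a point from camera to world coordinates); the wrist camera has in their place "hand_eye" (4x4, takes a point from camera to tool coordinates, whose origin is the TCP and whose axes are the flange's). Camera axes: x right, y down, z forward; pixel columns grow to the right and rows downward; lengths in m; the calibration is good to about 2 mm. A picture is of the moment at which its call begins: read the wrist's pose just before it. calibration takes no time and is no camera call.
- robot.job_done(): hands the job in; it is judged then, once.
Trained networks look in the newest picture that a camera, given by its name, has taken for a name from the list of things; names that differ only in an ending like _2 or _b are one class to them, and where a whole thing is asked for, a point or a joint stands for the part that bears it (a point fixed in the world has none). Each returns a list of dicts, best first, with "score" (0 to 1); they miss things now and then, are a little off and sometimes report something else, mostly with a low value. They report only what shows in the picture. A call takes as long as a camera call. They do not tell look-alikes from the thing itself.
- cams.boxes_of(camera, target): "point" ([x, y, z] in m, in world coordinates, good to about 4 mm: the middle of the surface that is visible of it).
- cams.cut_out(camera, target): "mask" (480x640 bool, what is visible of it).
The state is a dict: "t": time; "qpos": joint angles; "joint_vel": joint speeds; "joint_torque": joint torques, N m; "tool_pos": TCP position; "tcp_rot": TCP orientation; "force": force on the tool from outside, world axes, zero at the start; "ft_torque": the same for the moment, N m; "opening": finger opening in m; "grasp_force": force on a finger pad.
Only numpy, scipy, OpenCV 4.12 (cv2) and the standard library are available. Lean on these libraries where they do the work, as an engineer would, in place of code of your own. Each camera call takes 0.05 s, during which the arm holds its last target. There are 200 camera calls.

TASK

Put the tiered cake stand together on its foot where the foot stands, working from the bottom up: the large plate on the foot, then the medium plate, then the small plate, and the ring handle on top, each set over the pin of the part below until it sits fully down and level. Set the parts down gently, never dropping one, and leave the glass, cup, teaspoon and salt shaker where they are.

Things in the scene. Friction and masses are not known exactly. Their poses are not given: they have to be found in the camera images.
- foot: foot of the cake stand, no plate: low round steel base, 116 mm across, 0.9 kg, loose. Its flat seat, 40 mm across, is 25 mm above the worktop; on it stands a tapered pin, 15 mm across at its foot, 8 mm near the tip, 18 mm tall (the tiers' pins are the same). Origin: centre of the underside, z up
- large_tier: large tier, loose, 360 g: white china plate 170 mm across, rim 15 mm high, with a steel column 38 mm in diameter (grip it from above, TCP 45 mm up). Column top 65 mm up, flat, seats the next part; its pin ends 83 mm up. Underside: socket 18 mm across, 20 mm deep, goes over the pin below till the underside rests flat on that part. Upright. Origin: centre of underside, z up
- medium_tier: medium tier, loose, 270 g: white china plate 134 mm across, rim 15 mm high, with a steel column 38 mm in diameter (grip it from above, TCP 45 mm up). Column top 65 mm up, flat, seats the next part; its pin ends 83 mm up. Underside: socket 18 mm across, 20 mm deep, goes over the pin below till the underside rests flat on that part. Upright. Origin: centre of underside, z up
- small_tier: small tier, loose, 200 g: white china plate 100 mm across, rim 15 mm high, with a steel column 38 mm in diameter (grip it from above, TCP 45 mm up). Column top 65 mm up, flat, seats the next part; its pin ends 83 mm up. Underside: socket 18 mm across, 20 mm deep, goes over the pin below till the underside rests flat on that part. Upright. Origin: centre of underside, z up
- handle: ring handle, loose, 120 g: steel collar 38 mm in diameter, 24 mm tall, with the same socket underneath; on it an upright ring of 10 mm bar, 48 mm across, its centre 45 mm and top 69 mm up. Ring lies in the x-z plane: pinch its 10 mm thickness along y, from above, TCP 53 mm up. Upright. Origin: centre of the underside, z up
- water_glass: bystander: clear glass, 62 mm across, 88 mm tall; loose; origin at the centre of the underside
- coffee_cup: bystander: white cup of coffee on a white saucer (saucer 114 mm across, fixed), cup 59 x 83 mm with its handle, 52 mm tall; loose; origin at the centre of the underside
- teaspoon: bystander: steel teaspoon lying flat, 130 x 27 x 11 mm, its length along x; loose; origin at the middle of the underside
- salt_shaker: bystander: glass salt shaker with a grey cap, 44 mm across, 90 mm tall; loose; origin at the centre of the underside
- napkin_dispenser: fixed bystander: square steel napkin dispenser, 110 x 124 mm, 162 mm tall, the tallest thing near the work: carry the plates over or round it; origin at the centre of the underside
There are look-alikes about, which are no part of the job. What is shaped like the foot but brown or yellow is not meant.

How it is judged:
On the way, in this order (a step that is already met when the one before it is completed fails the run):
1. the large tier sits fully down on the foot, level, and the gripper has let go of it (horizontal distance between large_tier and foot below 0.008 m and z of large_tier in the frame of foot between 0.021 and 0.029 m and angle between large_tier's own z axis and vertical below 0.08 rad and contact force between the fingers and large_tier below 0.3 N and linear speed of large_tier below 0.03 m/s), for 0.2 s.
2. the medium tier sits fully down on the large tier, level, and the gripper has let go of it (horizontal distance between medium_tier and large_tier below 0.008 m and z of medium_tier in the frame of large_tier between 0.061 and 0.069 m and angle between medium_tier's own z axis and vertical below 0.08 rad and contact force between the fingers and medium_tier below 0.3 N and linear speed of medium_tier below 0.03 m/s), for 0.2 s.
3. the small tier sits fully down on the medium tier, level, and the gripper has let go of it (horizontal distance between small_tier and medium_tier below 0.008 m and z of small_tier in the frame of medium_tier between 0.061 and 0.069 m and angle between small_tier's own z axis and vertical below 0.08 rad and contact force between the fingers and small_tier below 0.3 N and linear speed of small_tier below 0.03 m/s), for 0.2 s.
4. the ring handle sits fully down on the small tier, level, and the gripper has let go of it (horizontal distance between handle and small_tier below 0.008 m and z of handle in the frame of small_tier between 0.061 and 0.069 m and angle between handle's own z axis and vertical below 0.08 rad and contact force between the fingers and handle below 0.3 N and linear speed of handle below 0.03 m/s), for 0.2 s.
At the end, for the whole second after the job is handed in: Large tier on the foot, medium on large, small on medium, ring handle on small: each within 8 mm of the axis of the part below, within 4 mm of its full depth, tilted under 0.08 rad and at rest (under 0.02 m/s); the foot upright and moved less than 30 mm (horizontal distance between large_tier and foot below 0.008 m and z of large_tier in the frame of foot between 0.021 and 0.029 m and angle between each of large_tier, medium_tier, small_tier, handle, foot's own z axis and vertical below 0.08 rad and horizontal distance between medium_tier and large_tier below 0.008 m and z of medium_tier in the frame of large_tier between 0.061 and 0.069 m and horizontal distance between small_tier and medium_tier below 0.008 m and z of small_tier in the frame of medium_tier between 0.061 and 0.069 m and horizontal distance between handle and small_tier below 0.008 m and z of handle in the frame of small_tier between 0.061 and 0.069 m and distance of foot from where it was at the start of the episode below 0.03 m and linear speed of each of foot, large_tier, medium_tier, small_tier, handle below 0.02 m/s); the robot touches nothing.
It fails at once if a part of the stand is dropped or flung: it moves faster than 0.5 m/s while no finger touches it ((contact force between the fingers and large_tier below 0.05 N and linear speed of large_tier above 0.5 m/s) or (contact force between the fingers and medium_tier below 0.05 N and linear speed of medium_tier above 0.5 m/s) or (contact force between the fingers and small_tier below 0.05 N and linear speed of small_tier above 0.5 m/s) or (contact force between the fingers and handle below 0.05 N and linear speed of handle above 0.5 m/s)).
It fails at once if the water glass, coffee cup, teaspoon or salt shaker is moved more than 25 mm (distance of any of water_glass, coffee_cup, teaspoon, salt_shaker from where it was at the start of the episode above 0.025 m).
It also fails if it takes over 120 s, if anything falls off the work surface, if the arm or the gripper's body presses on something with over 40 N, if the wrist force passes 120 N, or if a joint passes its speed limit or range.

## Working session

There is one attempt and no reset: what is moved stays moved. The work goes in short steps, Python scripts to look and compute and a shell command to move; the robot and the scene stay as the last step left them, time stands still between calls to the robot, and variables do not carry over. Pictures are saved under pics/ and viewed, at most 14 in all, crops included, and the job is handed in when it is done.

```bash
mkdir -p pics
cat > h.py <<'E'
import numpy as np, cv2, sys
from cell import robot, cams
from scipy.spatial.transform import Rotation as R
def tcp():
    s=robot.read_state(); q=s["tcp_rot"]; T=np.eye(4)
    T[:3,:3]=R.from_quat([q[1],q[2],q[3],q[0]]).as_matrix(); T[:3,3]=s["tool_pos"]; return T
def grab(n):
    c=cams.calibration(n); T=tcp()@np.array(c["hand_eye"]) if n=="wrist" else np.array(c["T"])
    p,d=cams.grab_frame(n); return p,d,np.array(c["intrinsics"]),c["k1"],T
def cloud(d,K,k1,T):
    v,u=np.mgrid[:480,:640]; 
    xd=(u-K[0,2])/K[0,0]; yd=(v-K[1,2])/K[1,1]
    x,y=xd.copy(),yd.copy()
    for _ in range(8):
        f=1+k1*(x*x+y*y); x,y=xd/f,yd/f
    P=np.stack([x*d,y*d,d],-1); W=P@T[:3,:3].T+T[:3,3]; W[d==0]=np.nan; return W
def save(n,p): cv2.imwrite("pics/"+n,p[...,::-1])
E
cat > a.py <<'E'
from h import *
names="foot large_tier medium_tier small_tier handle water_glass coffee_cup teaspoon salt_shaker napkin_dispenser".split()
for c in ("scene","top"):
    p,d,K,k1,T=grab(c); save(c+"0.png",p); np.savez(c+"0.npz",p=p,d=d,K=K,k1=k1,T=T)
    print(c,T[:3,3].round(2))
    for n in names:
        print(n,[(np.round(b["point"],3).tolist(),round(b["score"],2)) for b in cams.boxes_of(c,n)])
print(robot.read_state()["t"],tcp().round(3).tolist())
print(cams.calibration("wrist"))
E
python3 a.py
```

```text
scene [0.01 0.72 1.31]
foot [([0.86, 0.081, 0.013], 0.79), ([0.688, -0.02, 0.054], 0.7), ([0.463, 0.244, 0.016], 0.66), ([0.434, 0.599, 0.012], 0.62), ([0.44, 0.06, 0.012], 0.59)]
large_tier [([0.464, -0.26, 0.012], 0.96)]
medium_tier [([0.437, 0.057, 0.009], 0.65)]
small_tier [([0.54, 0.435, 0.012], 0.59), ([0.436, -0.438, 0.048], 0.19)]
handle [([0.611, -0.105, 0.026], 0.65), ([0.462, -0.258, 0.011], 0.38)]
water_glass [([0.643, 0.309, 0.052], 0.98), ([0.612, -0.105, 0.027], 0.16)]
coffee_cup [([0.438, -0.436, 0.044], 0.77)]
teaspoon [([0.402, -0.088, 0.009], 0.6)]
salt_shaker [([0.54, 0.435, 0.013], 0.75), ([0.691, -0.024, 0.052], 0.66)]
napkin_dispenser [([0.437, 0.059, 0.01], 0.34)]
top [0.44 0.09 1.24]
foot [([0.469, 0.239, 0.014], 0.78), ([0.437, 0.585, 0.009], 0.66), ([0.84, 0.075, 0.013], 0.66)]
large_tier [([0.465, -0.268, 0.006], 0.71)]
medium_tier [([0.441, 0.055, 0.01], 0.75)]
small_tier [([0.55, 0.424, 0.013], 0.82)]
handle [([0.644, 0.314, 0.046], 0.65), ([0.614, -0.103, 0.033], 0.47)]
water_glass [([0.644, 0.312, 0.052], 0.94), ([0.407, -0.088, 0.003], 0.3)]
coffee_cup [([0.431, -0.446, 0.041], 0.57)]
teaspoon [([0.406, -0.089, 0.006], 0.52)]
salt_shaker [([0.688, -0.021, 0.074], 0.5)]
napkin_dispenser [([0.467, -0.267, 0.009], 0.62)]
1.1 [[0.933, 0.36, 0.0, 0.225], [0.36, -0.933, -0.0, -0.583], [-0.0, 0.0, -1.0, 0.233], [0.0, 0.0, 0.0, 1.0]]
{'intrinsics': array([[390.79043288,   0.        , 318.43671075],
       [  0.        , 390.79043288, 240.62074547],
       [  0.        ,   0.        ,   1.        ]]), 'k1': -0.01842812244804838, 'hand_eye': array([[ 4.50625654e-04, -9.55723067e-01, -2.94267253e-01,
         8.26930645e-02],
       [ 9.99999896e-01,  4.09466631e-04,  2.01479784e-04,
         6.51360411e-04],
       [-7.20662560e-05, -2.94267313e-01,  9.55723152e-01,
        -1.52112464e-01],
       [ 0.00000000e+00,  0.00000000e+00,  0.00000000e+00,
         1.00000000e+00]])}
```

View pics/top0.png

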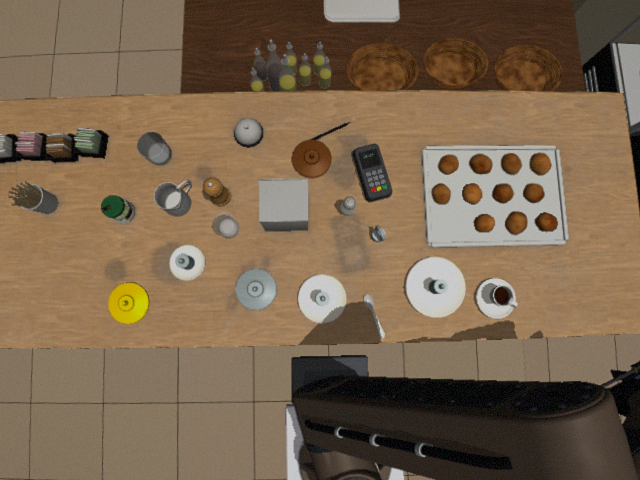

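View pics/scene0.png

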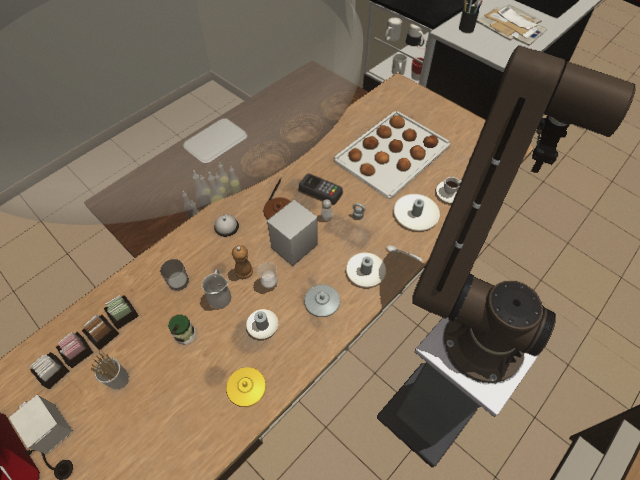

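Top view: steel foot at (256,289), large tier (435,287), medium (322,299), small (187,262), ring handle (378,234), dispenser (284,203). The brown (311,158) and yellow (128,302) feet are decoys. The networks agree once the misfits are dropped.

```bash
cat > b.py <<'E'
from h import *
G={"foot":(.469,.239,.058,.025),"large":(.466,-.265,.085,.065),"medium":(.44,.056,.067,.065),"small":(.548,.428,.05,.065),"handle":(.612,-.104,.02,.024)}
def circ(P):
    (c,r)=cv2.minEnclosingCircle(P.astype(np.float32)[:,:2]*1000); return (np.array(c).round(1).tolist(),round(r,1))
for c in ("scene","top"):
    z=np.load(c+"0.npz"); W=cloud(z["d"],z["K"],float(z["k1"]),z["T"])
    for n,(x,y,r,h) in G.items():
        near=np.hypot(W[...,0]-x,W[...,1]-y)<r+.02
        P=W[near]; t=P[P[:,2]>h-.008]; b=P[P[:,2]>.005]
        print(c,n,"top",circ(t),"all",circ(b),"zmax",P[:,2].max().round(3),"zq",np.percentile(t[:,2],[10,50,90]).round(3),len(t), "table",np.percentile(P[:,2],5).round(4))
        if n=="handle":
            t=P[P[:,2]>.035]; m=t[:,:2].mean(0); w,v=np.linalg.eigh(np.cov(t[:,:2].T)); print(m.round(4),np.sqrt(w)*1e3,np.degrees(np.arctan2(v[1,1],v[0,1])))
    g=W[np.hypot(W[...,0]-.70,W[...,1]-.15)<.12]; g=g[g[:,2]>.15]; print("disp",g.min(0).round(3),g.max(0).round(3))
E
python3 b.py
```

```text
scene foot top ([467.3, 242.2], 52.0) all ([468.6, 238.4], 76.6) zmax 0.046 zq [0.018 0.021 0.028] 300 table -0.9564
scene large top ([467.5, -265.7], 21.1) all ([466.0, -264.9], 104.7) zmax 0.086 zq [0.06  0.066 0.075] 84 table -0.9576
scene medium top ([441.0, 55.0], 20.8) all ([439.6, 55.1], 86.0) zmax 0.086 zq [0.061 0.066 0.076] 100 table -0.9565
scene small top ([548.3, 430.4], 20.3) all ([547.9, 428.0], 68.8) zmax 0.086 zq [0.061 0.066 0.076] 122 table -0.9411
scene handle top ([616.7, -110.6], 22.8) all ([614.0, -101.9], 35.7) zmax 0.076 zq [0.021 0.033 0.066] 128 table -0.0028
[ 0.615  -0.1085] [ 3.35695385 14.41467186] -156.57250449314594
disp [0.632 0.085 0.15 ] [0.747 0.214 0.17 ]
top foot top ([465.7, 243.7], 49.7) all ([468.1, 239.3], 75.0) zmax 0.044 zq [0.017 0.022 0.027] 366 table -0.0033
top large top ([467.6, -266.2], 19.5) all ([465.3, -265.1], 102.8) zmax 0.083 zq [0.062 0.065 0.075] 159 table -0.0025
top medium top ([442.9, 54.6], 18.6) all ([442.1, 56.7], 85.2) zmax 0.083 zq [0.062 0.065 0.075] 158 table -0.0033
top small top ([549.3, 430.0], 19.6) all ([546.7, 426.8], 66.3) zmax 0.083 zq [0.061 0.065 0.076] 165 table -0.0033
top handle top ([615.1, -108.1], 22.9) all ([612.9, -99.4], 28.8) zmax 0.072 zq [0.021 0.031 0.065] 160 table -0.004
[ 0.615  -0.1085] [ 2.8246313  13.36411468] -156.09648208120086
disp [0.633 0.089 0.15 ] [0.745 0.214 0.169]
```

The manual's scale: shifts go in shares of 50 mm and turns go in shares of pi rad. Converting my numbers, -0.0396 m is -0.792, 0.03 m is 0.6, 0.1227 rad is 0.0391.

```bash
python3 -m inch '[[0, 0, 0.0391, 0, 0, 0, 0.095], [0, 0, 0.0391, 0, 0, 0, 0.095], [0, 0, 0.0391, 0, 0, 0, 0.095], [0, 0, 0, 0.6, -0.792, 0, 0.095], [0, 0, 0, 0.6, -0.792, 0, 0.095], [0, 0, 0, 0.6, -0.792, 0, 0.095], [0, 0, 0, 0.6, -0.792, 0, 0.095], [0, 0, 0, 0.6, -0.792, 0, 0.095], [0, 0, 0, 0.6, -0.792, 0, 0.095], [0, 0, 0, 0.6, -0.792, 0, 0.095], [0, 0, 0, 0.65, -0.792, 0, 0.095], [0, 0, 0, 0, 0, 0, 0.095], [0, 0, 0, 0, 0, 0, 0.095]]' 40
cat > w.py <<'E'
from h import *
# usage: w.py name tag x y seat_z : pin/seat location from the wrist camera, and the move from TCP to it
tag,x,y,h=sys.argv[1],*map(float,sys.argv[2:5])
p,d,K,k1,T=grab("wrist"); save(tag+".png",p); W=cloud(d,K,k1,T); t=tcp()
near=np.hypot(W[...,0]-x,W[...,1]-y)<.04
def c(m):
    P=W[m&near]; 
    if len(P)<10: return None
    (a,r)=cv2.minEnclosingCircle(P.astype(np.float32)[:,:2]*1000); return np.round(a,1).tolist(),"r",round(r,1),"n",len(P),"bbox",((P[:,0].min()+P[:,0].max())*500).round(1),((P[:,1].min()+P[:,1].max())*500).round(1),"zmed",np.median(P[:,2]).round(4)
Z=W[...,2]
print("seat",c(abs(Z-h)<.004)); print("pin",c((Z>h+.009)&(Z<h+.024))); print("tip",c((Z>h+.015)&(Z<h+.024)))
print("tcp",t[:3,3].round(4),"yaw",R.from_matrix(t[:3,:3]).as_euler("ZYX",degrees=True).round(2),"t",robot.read_state()["t"])
E
python3 w.py w1 .4675 -.266 .065
```

```text
t: 2.4
tool_pos: [0.4671, -0.2666, 0.2335]
tcp_rot: [0.0, 1.0, 0.001, 0.0]
force: [0.3, 0.2, -0.2]
opening: 0.095
grasp_force: 0.0
seat ([466.0, -268.1], 'r', 19.1, 'n', 1290, 'bbox', np.float64(466.1), np.float64(-268.1), 'zmed', np.float64(0.0658))
pin ([466.2, -268.1], 'r', 7.0, 'n', 206, 'bbox', np.float64(466.5), np.float64(-268.1), 'zmed', np.float64(0.0796))
tip ([466.4, -267.9], 'r', 5.1, 'n', 99, 'bbox', np.float64(466.3), np.float64(-267.7), 'zmed', np.float64(0.0822))
tcp [ 0.4665 -0.2675  0.2334] yaw [3.0000e-02 0.0000e+00 1.7999e+02] t 2.45
```

View pics/w1.png

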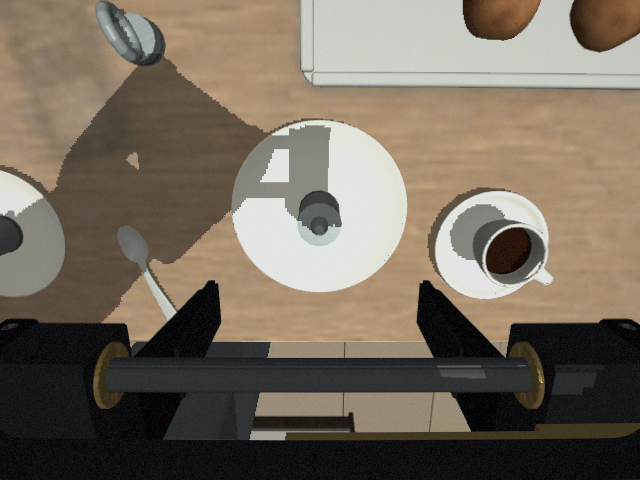

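The wrist view shows the large column centred at (319,228), right under the TCP. Descending and gripping.

In the tool's units: 0.045 m is 0.9, 0.03 m is 0.6.

```bash
python3 -m inch '[[0, 0, 0, 0, 0, 0.9, 0.095], [0, 0, 0, 0, 0, 0.9, 0.095], [0, 0, 0, 0, 0, 0.9, 0.095], [0, 0, 0, 0, 0, 0.6, 0.095], [0, 0, 0, 0, 0, 0.46, 0.095], [0, 0, 0, 0, 0, 0, 0.095], [0, 0, 0, 0, 0, 0, 0.095], [0, 0, 0, 0, 0, 0, 0.02], [0, 0, 0, 0, 0, 0, 0.02], [0, 0, 0, 0, 0, 0, 0.02], [0, 0, 0, 0, 0, 0, 0.02], [0, 0, 0, 0, 0, 0, 0.02], [0, 0, 0, 0, 0, 0, 0.02], [0, 0, 0, 0, 0, 0, 0.02]]' 40
```

```text
t: 3.85
tool_pos: [0.4666, -0.2674, 0.0455]
tcp_rot: [0.0, 1.0, -0.0, 0.0]
force: [-0.4, 0.3, -0.5]
opening: 0.0445
grasp_force: 0.0
```

In the tool's units: -0.03 m is -0.6, -0.02 m is -0.4.

```bash
python3 -m inch '[[0, 0, 0, 0, 0, 0, 0.02], [0, 0, 0, 0, 0, 0, 0.02], [0, 0, 0, 0, 0, 0, 0.02], [0, 0, 0, 0, 0, -0.2, 0.02], [0, 0, 0, 0, 0, -0.4, 0.02], [0, 0, 0, 0, 0, -0.6, 0.02], [0, 0, 0, 0, 0, -0.6, 0.02], [0, 0, 0, 0, 0, -0.6, 0.02], [0, 0, 0, 0, 0, 0, 0.02]]' 40
```

```text
t: 4.75
tool_pos: [0.4676, -0.2681, 0.1692]
tcp_rot: [0.002, 1.0, -0.0, 0.002]
force: [0.3, 0.1, -4.6]
opening: 0.0374
grasp_force: 40.0
```

In the tool's units: -0.04 m is -0.8, -0.03 m is -0.6.

```bash
python3 -m inch '[[0, 0, 0, 0, -0.3, 0, 0.02], [0, 0, 0, 0, -0.6, 0, 0.02], [0, 0, 0, 0, -0.8, 0, 0.02], [0, 0, 0, 0, -0.8, 0, 0.02], [0, 0, 0, 0, -0.8, 0, 0.02], [0, 0, 0, 0, -0.8, 0, 0.02], [0, 0, 0, 0, -0.8, 0, 0.02], [0, 0, 0, 0, -0.6, 0, 0.02], [0, 0, 0, 0, -0.4, 0, 0.02], [0, 0, 0, 0, -0.2, 0, 0.02], [0, 0, 0, 0, 0, 0, 0.02], [0, 0, 0, 0, 0, 0, 0.02]]' 40
python3 w.py w2 .4665 .242 .025
```

```text
t: 5.95
tool_pos: [0.4664, 0.0372, 0.1649]
tcp_rot: [0.0, 1.0, -0.0, -0.0]
force: [-0.2, -0.0, -5.0]
opening: 0.0375
grasp_force: 40.0
seat ([470.8, 234.8], 'r', 25.9, 'n', 2057, 'bbox', np.float64(472.5), np.float64(234.8), 'zmed', np.float64(0.0256))
pin ([471.2, 236.3], 'r', 7.2, 'n', 275, 'bbox', np.float64(471.3), np.float64(235.7), 'zmed', np.float64(0.0391))
tip ([471.4, 236.2], 'r', 4.8, 'n', 122, 'bbox', np.float64(471.5), np.float64(236.1), 'zmed', np.float64(0.042))
tcp [0.4665 0.0369 0.1651] yaw [-5.0000e-02  4.0000e-02  1.7999e+02] t 6.0
```

View pics/w2.png

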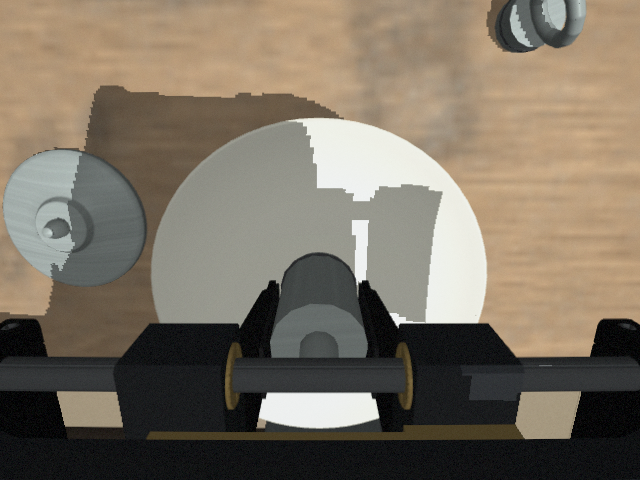

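In the tool's units: -0.03 m is -0.6, -0.02 m is -0.4.

```bash
python3 -m inch '[[0, 0, 0, 0, -0.4, 0, 0.02], [0, 0, 0, 0, -0.6, 0, 0.02], [0, 0, 0, 0, -0.24, 0, 0.02], [0, 0, 0, 0, 0, 0, 0.02], [0, 0, 0, 0, 0, 0, 0.02]]' 40
python3 w.py w3 .4695 .238 .025
cat > s.py <<'E'
from h import *
G={"foot":(.469,.239,.025),"large":(.466,-.265,.065),"medium":(.44,.056,.065),"small":(.548,.428,.065)}
for c in ("scene","top"):
    z=np.load(c+"0.npz"); W=cloud(z["d"],z["K"],float(z["k1"]),z["T"])
    for n,(x,y,h) in G.items():
        P=W[(np.hypot(W[...,0]-x,W[...,1]-y)<.04)]
        for lo,hi in ((-.003,.005),(.008,.03)):
            t=P[(P[:,2]>h+lo)&(P[:,2]<h+hi)]; a,r=cv2.minEnclosingCircle(t.astype(np.float32)[:,:2]*1000); print(c,n,lo,np.round(a,1),round(r,1),len(t))
E
python3 s.py
```

```text
t: 6.5
tool_pos: [0.4667, 0.0989, 0.1653]
tcp_rot: [0.0, 1.0, -0.0, -0.0]
force: [0.3, -1.2, -3.2]
opening: 0.0371
grasp_force: 40.0
seat ([471.0, 237.6], 'r', 24.2, 'n', 1707, 'bbox', np.float64(470.8), np.float64(237.8), 'zmed', np.float64(0.0257))
pin ([471.4, 236.2], 'r', 7.0, 'n', 268, 'bbox', np.float64(471.3), np.float64(235.9), 'zmed', np.float64(0.0393))
tip ([471.3, 235.9], 'r', 4.9, 'n', 121, 'bbox', np.float64(471.1), np.float64(236.1), 'zmed', np.float64(0.042))
tcp [0.4667 0.0987 0.1653] yaw [-5.0000e-02  1.0000e-02  1.7998e+02] t 6.55
scene foot -0.003 [470.9 241. ] 28.2 107
scene foot 0.008 [470.  239.1] 6.5 14
scene large -0.003 [ 469.  -264.2] 20.9 45
scene large 0.008 [ 461.5 -263.9] 11.3 12
scene medium -0.003 [440.8  54.9] 20.8 68
scene medium 0.008 [439.8  54.4] 7.6 15
scene small -0.003 [547.7 431.2] 18.9 82
scene small 0.008 [547.4 431.2] 6.8 16
top foot -0.003 [475.6 236.8] 26.3 150
top foot 0.008 [471.9 239. ] 6.8 18
top large -0.003 [ 467.7 -266. ] 19.2 112
top large 0.008 [ 467.4 -264. ] 6.9 19
top medium -0.003 [443.   54.5] 18.5 116
top medium 0.008 [443.   55.3] 6.8 20
top small -0.003 [549.4 430.2] 19.4 115
top small 0.008 [548.8 429.9] 6.7 21
```

In the tool's units: -0.04 m is -0.8, -0.01 m is -0.2.

```bash
python3 -m inch '[[0, 0, 0, 0.1, -0.4, 0, 0.02], [0, 0, 0, 0, -0.8, 0, 0.02], [0, 0, 0, 0, -0.8, 0, 0.02], [0, 0, 0, 0, -0.56, 0, 0.02], [0, 0, 0, 0, -0.2, 0, 0.02], [0, 0, 0, 0, 0, 0.4, 0.02], [0, 0, 0, 0, 0, 0.6, 0.02], [0, 0, 0, 0, 0, 0.4, 0.02], [0, 0, 0, 0, 0, 0.1, 0.02], [0, 0, 0, 0, 0, 0.1, 0.02], [0, 0, 0, 0, 0, 0.1, 0.02], [0, 0, 0, 0, 0, 0, 0.02], [0, 0, 0, 0, 0, 0, 0.02]]' 40
```

```text
t: 7.85
tool_pos: [0.472, 0.2376, 0.081]
tcp_rot: [-0.0, 1.0, -0.0, 0.0]
force: [0.3, -0.8, -3.7]
opening: 0.0375
grasp_force: 40.0
```

In the tool's units: 0.004 m is 0.08, 0.003 m is 0.06.

```bash
python3 -m inch '[[0, 0, 0, 0, 0, 0.08, 0.02], [0, 0, 0, 0, 0, 0.06, 0.02], [0, 0, 0, 0, 0, 0.06, 0.02], [0, 0, 0, 0, 0, 0, 0.02], [0, 0, 0, 0, 0, 0, 0.02]]' 40
```

```text
t: 8.35
tool_pos: [0.4718, 0.2376, 0.0704]
tcp_rot: [0.0, 1.0, -0.0, 0.0]
force: [0.3, -0.7, -0.5]
opening: 0.0376
grasp_force: 40.0
```

In the tool's units: 0.0005 m is 0.01.

```bash
python3 -m inch '[[0, 0, 0, 0, 0, 0.01, 0.02], [0, 0, 0, 0, 0, 0, 0.03], [0, 0, 0, 0, 0, 0, 0.045], [0, 0, 0, 0, 0, 0, 0.07], [0, 0, 0, 0, 0, 0, 0.09], [0, 0, 0, 0, 0, 0, 0.09], [0, 0, 0, 0, 0, 0, 0.09], [0, 0, 0, 0, 0, 0, 0.09]]' 40
python3 -m inch '[[0, 0, 0, 0, 0, -0.4, 0.09], [0, 0, 0, 0, 0, -0.8, 0.09], [0, 0, 0, 0, 0, -0.8, 0.09], [0, 0, 0, 0, 0, -0.8, 0.09], [0, 0, 0, 0, 0, -0.8, 0.09], [0, 0, 0, 0, 0, 0, 0.09], [0, 0, 0, 0, 0, 0, 0.09]]'
python3 w.py w4 .4716 .237 .090
```

```text
t: 9.15
tool_pos: [0.4717, 0.2375, 0.0698]
tcp_rot: [0.0, 1.0, -0.0, -0.0]
force: [0.9, 0.3, 0.9]
opening: 0.0801
grasp_force: 0.0
t: 9.85
tool_pos: [0.4716, 0.2375, 0.2503]
tcp_rot: [-0.0, 1.0, -0.0, 0.001]
force: [0.2, 0.4, -0.8]
opening: 0.09
grasp_force: 0.0
seat ([471.1, 236.5], 'r', 19.2, 'n', 1344, 'bbox', np.float64(471.2), np.float64(236.6), 'zmed', np.float64(0.0908))
pin ([471.7, 236.5], 'r', 7.1, 'n', 219, 'bbox', np.float64(471.8), np.float64(236.6), 'zmed', np.float64(0.1043))
tip ([471.6, 236.7], 'r', 4.7, 'n', 100, 'bbox', np.float64(471.8), np.float64(236.6), 'zmed', np.float64(0.1071))
tcp [0.4713 0.2374 0.2492] yaw [-2.0000e-02  4.0000e-02  1.7998e+02] t 9.9
```

Large tier seated (seat at 0.091, centred). On to the medium tier.

In the tool's units: 0.04 m is 0.8, 0.03 m is 0.6.

```bash
python3 -m inch '[[0, 0, 0, -0.12, 0.6, 0, 0.095], [0, 0, 0, -0.16, 0.8, 0, 0.095], [0, 0, 0, -0.16, 0.8, 0, 0.095], [0, 0, 0, -0.16, 0.8, 0, 0.095], [0, 0, 0, 0, 0.68, 0, 0.095], [0, 0, 0, 0, 0, 0, 0.095], [0, 0, 0, 0, 0, 0, 0.095]]'
python3 w.py w5 .441 .0535 .065
```

```text
t: 10.6
tool_pos: [0.4414, 0.0532, 0.2489]
tcp_rot: [-0.0, 1.0, -0.001, -0.001]
force: [-0.1, -0.6, -0.5]
opening: 0.0951
grasp_force: 0.0
seat ([441.0, 52.7], 'r', 19.1, 'n', 1184, 'bbox', np.float64(441.0), np.float64(52.6), 'zmed', np.float64(0.0658))
pin ([441.2, 52.6], 'r', 7.0, 'n', 187, 'bbox', np.float64(441.6), np.float64(53.1), 'zmed', np.float64(0.0797))
tip ([441.7, 52.9], 'r', 4.8, 'n', 87, 'bbox', np.float64(442.0), np.float64(53.0), 'zmed', np.float64(0.0823))
tcp [0.4415 0.0538 0.249 ] yaw [-5.0000e-02  1.1000e-01 -1.7999e+02] t 10.65
```

In the tool's units: 0.045 m is 0.9, 0.04 m is 0.8.

```bash
python3 -m inch '[[0, 0, 0, 0, 0, 0.9, 0.095], [0, 0, 0, 0, 0, 0.9, 0.095], [0, 0, 0, 0, 0, 0.9, 0.095], [0, 0, 0, 0, 0, 0.8, 0.095], [0, 0, 0, 0, 0, 0.57, 0.095], [0, 0, 0, 0, 0, 0, 0.095], [0, 0, 0, 0, 0, 0, 0.02], [0, 0, 0, 0, 0, 0, 0.02], [0, 0, 0, 0, 0, 0, 0.02], [0, 0, 0, 0, 0, 0, 0.02], [0, 0, 0, 0, 0, 0, 0.02], [0, 0, 0, 0, 0, 0, 0.02], [0, 0, 0, 0, 0, 0, 0.02], [0, 0, 0, 0, 0, 0, 0.02], [0, 0, 0, 0, 0, 0, 0.02], [0, 0, 0, 0, 0, 0, 0.02]]' 40
python3 -m inch '[[0, 0, 0, 0, 0, 0, 0.02], [0, 0, 0, 0, 0, -0.2, 0.02], [0, 0, 0, 0, 0, -0.4, 0.02], [0, 0, 0, 0, 0, -0.6, 0.02], [0, 0, 0, 0, 0, -0.8, 0.02], [0, 0, 0, 0, 0, -0.8, 0.02], [0, 0, 0, 0, 0, -0.4, 0.02], [0, 0, 0, 0, 0, 0, 0.02], [0, 0, 0, 0, 0, 0, 0.02]]'
```

```text
t: 12.25
tool_pos: [0.4417, 0.0535, 0.0465]
tcp_rot: [0.0, 1.0, -0.0, 0.0]
force: [-0.5, 0.7, 2.9]
opening: 0.0378
grasp_force: 40.0
t: 13.15
tool_pos: [0.4411, 0.0536, 0.2061]
tcp_rot: [0.0, 1.0, -0.0, -0.0]
force: [-0.8, -0.1, -3.1]
opening: 0.0369
grasp_force: 40.0
```

In the tool's units: -0.04 m is -0.8, -0.03 m is -0.6.

```bash
python3 -m inch '[[0, 0, 0, 0.11, -0.4, 0, 0.02], [0, 0, 0, 0.2, -0.8, 0, 0.02], [0, 0, 0, 0.2, -0.8, 0, 0.02], [0, 0, 0, 0.1, -0.8, 0, 0.02], [0, 0, 0, 0, -0.6, 0, 0.02], [0, 0, 0, 0, -0.276, 0, 0.02], [0, 0, 0, 0, 0, 0.3, 0.02], [0, 0, 0, 0, 0, 0.4, 0.02], [0, 0, 0, 0, 0, 0.2, 0.02], [0, 0, 0, 0, 0, 0.1, 0.02], [0, 0, 0, 0, 0, 0.1, 0.02], [0, 0, 0, 0, 0, 0, 0.02], [0, 0, 0, 0, 0, 0, 0.02]]' 40
```

```text
t: 14.45
tool_pos: [0.4724, 0.2373, 0.1518]
tcp_rot: [-0.0, 1.0, -0.0, 0.0]
force: [-0.2, 0.0, -2.8]
opening: 0.0379
grasp_force: 40.0
```

In the tool's units: 0.004 m is 0.08, 0.003 m is 0.06.

```bash
python3 -m inch '[[0, 0, 0, 0, 0, 0.08, 0.02], [0, 0, 0, 0, 0, 0.08, 0.02], [0, 0, 0, 0, 0, 0.06, 0.02], [0, 0, 0, 0, 0, 0.04, 0.02], [0, 0, 0, 0, 0, 0.04, 0.02], [0, 0, 0, 0, 0, 0, 0.02], [0, 0, 0, 0, 0, 0, 0.02]]' 40
```

```text
t: 15.15
tool_pos: [0.4724, 0.2374, 0.1365]
tcp_rot: [-0.0, 1.0, -0.0, 0.0]
force: [-0.7, 0.3, -1.5]
opening: 0.0374
grasp_force: 40.0
```

In the tool's units: 0.0007 m is 0.014.

```bash
python3 -m inch '[[0, 0, 0, 0, 0, 0.014, 0.02], [0, 0, 0, 0, 0, 0, 0.02], [0, 0, 0, 0, 0, 0, 0.02]]' 40
```

```text
t: 15.45
tool_pos: [0.4725, 0.2375, 0.1364]
tcp_rot: [-0.0, 1.0, -0.0, 0.001]
force: [-1.2, -1.3, 7.0]
opening: 0.0373
grasp_force: 40.0
```

Contact, seated. Releasing, rising, and checking.

In the tool's units: -0.04 m is -0.8, -0.03 m is -0.6.

```bash
python3 -m inch '[[0, 0, 0, 0, 0, 0, 0.03], [0, 0, 0, 0, 0, 0, 0.045], [0, 0, 0, 0, 0, 0, 0.07], [0, 0, 0, 0, 0, 0, 0.09], [0, 0, 0, 0, 0, 0, 0.09], [0, 0, 0, 0, 0, 0, 0.09], [0, 0, 0, 0, 0, 0, 0.09]]' 40
python3 -m inch '[[0, 0, 0, 0, 0, -0.4, 0.09], [0, 0, 0, 0, 0, -0.8, 0.09], [0, 0, 0, 0, 0, -0.8, 0.09], [0, 0, 0, 0, 0, -0.8, 0.09], [0, 0, 0, 0, 0, -0.6, 0.09], [0, 0, 0, 0, 0, 0, 0.09], [0, 0, 0, 0, 0, 0, 0.09]]'
python3 w.py w6 .4716 .237 .155
```

```text
t: 16.15
tool_pos: [0.4722, 0.2374, 0.1356]
tcp_rot: [0.0, 1.0, -0.0, -0.0]
force: [0.1, -0.3, -0.0]
opening: 0.0798
grasp_force: 0.0
t: 16.85
tool_pos: [0.4721, 0.2373, 0.3057]
tcp_rot: [-0.0, 1.0, -0.0, 0.0]
force: [-0.3, 0.1, 0.1]
opening: 0.0896
grasp_force: 0.0
seat ([471.9, 236.2], 'r', 19.0, 'n', 1434, 'bbox', np.float64(471.9), np.float64(236.7), 'zmed', np.float64(0.1558))
pin ([472.1, 236.3], 'r', 7.0, 'n', 228, 'bbox', np.float64(472.5), np.float64(236.3), 'zmed', np.float64(0.1697))
tip ([472.4, 236.3], 'r', 4.7, 'n', 109, 'bbox', np.float64(472.1), np.float64(236.3), 'zmed', np.float64(0.172))
tcp [0.4719 0.2372 0.3049] yaw [-2.0000e-02  5.0000e-02  1.7998e+02] t 16.9
```

In the tool's units: -0.04 m is -0.8, -0.03 m is -0.6.

```bash
python3 -m inch '[[0, 0, 0, 0.21, -0.6, 0, 0.095], [0, 0, 0, 0.31, -0.8, 0, 0.095], [0, 0, 0, 0.31, -0.8, 0, 0.095], [0, 0, 0, 0.31, -0.8, 0.2, 0.095], [0, 0, 0, 0.31, -0.6, 0.4, 0.095], [0, 0, 0, 0.06, -0.214, 0.5, 0.095], [0, 0, 0, 0, 0, 0, 0.095], [0, 0, 0, 0, 0, 0, 0.095]]'
python3 w.py w7 .5475 .428 .065
```

```text
t: 17.7
tool_pos: [0.5474, 0.4276, 0.2496]
tcp_rot: [0.001, 1.0, -0.0, -0.001]
force: [-0.0, -0.9, 0.5]
opening: 0.0949
grasp_force: 0.0
seat ([548.2, 428.9], 'r', 19.0, 'n', 1181, 'bbox', np.float64(548.4), np.float64(429.3), 'zmed', np.float64(0.0658))
pin ([548.4, 428.8], 'r', 6.9, 'n', 194, 'bbox', np.float64(548.4), np.float64(428.9), 'zmed', np.float64(0.0794))
tip ([548.4, 428.9], 'r', 4.7, 'n', 91, 'bbox', np.float64(548.6), np.float64(429.2), 'zmed', np.float64(0.0822))
tcp [0.5478 0.4275 0.251 ] yaw [-3.0000e-02  2.0000e-02  1.7997e+02] t 17.75
```

View pics/w7.png

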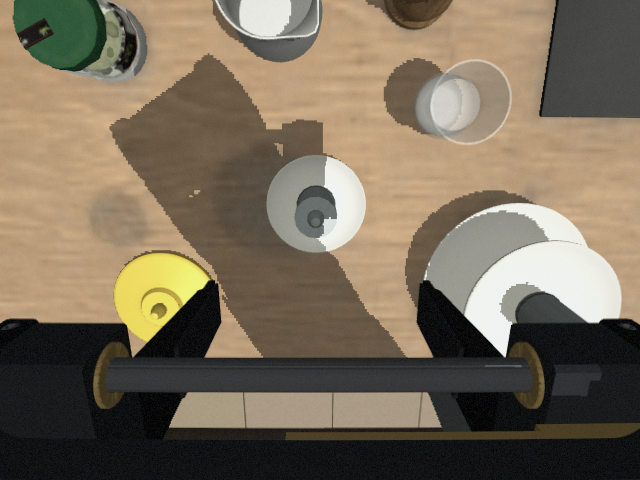

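In the tool's units: 0.045 m is 0.9, 0.04 m is 0.8.

```bash
python3 -m inch '[[0, 0, 0, 0.02, -0.044, 0.9, 0.095], [0, 0, 0, 0, 0, 0.9, 0.095], [0, 0, 0, 0, 0, 0.9, 0.095], [0, 0, 0, 0, 0, 0.8, 0.095], [0, 0, 0, 0, 0, 0.59, 0.095], [0, 0, 0, 0, 0, 0, 0.095], [0, 0, 0, 0, 0, 0, 0.02], [0, 0, 0, 0, 0, 0, 0.02], [0, 0, 0, 0, 0, 0, 0.02], [0, 0, 0, 0, 0, 0, 0.02], [0, 0, 0, 0, 0, 0, 0.02], [0, 0, 0, 0, 0, 0, 0.02], [0, 0, 0, 0, 0, 0, 0.02], [0, 0, 0, 0, 0, 0, 0.02], [0, 0, 0, 0, 0, 0, 0.02], [0, 0, 0, 0, 0, 0, 0.02]]' 40
python3 -m inch '[[0, 0, 0, 0, 0, 0, 0.02], [0, 0, 0, 0, 0, -0.2, 0.02], [0, 0, 0, 0, 0, -0.6, 0.02], [0, 0, 0, 0, 0, -0.8, 0.02], [0, 0, 0, 0, 0, -0.8, 0.02], [0, 0, 0, 0, 0, -0.8, 0.02], [0, 0, 0, 0, 0, -0.8, 0.02], [0, 0, 0, 0, 0, -0.4, 0.02], [0, 0, 0, 0, 0, 0, 0.02], [0, 0, 0, 0, 0, 0, 0.02]]'
```

```text
t: 19.35
tool_pos: [0.5488, 0.4302, 0.0461]
tcp_rot: [0.0, 1.0, -0.0, -0.0]
force: [0.5, 0.1, 0.4]
opening: 0.0373
grasp_force: 40.0
t: 20.35
tool_pos: [0.5484, 0.43, 0.2656]
tcp_rot: [0.0, 1.0, -0.0, -0.0]
force: [-0.4, 0.4, -2.2]
opening: 0.0377
grasp_force: 40.0
```

In the tool's units: 0.04 m is 0.8, 0.035 m is 0.7.

```bash
python3 -m inch '[[0, 0, 0, -0.16, 0.4, 0, 0.02], [0, 0, 0, -0.32, 0.8, 0, 0.02], [0, 0, 0, -0.32, 0.8, 0, 0.02], [0, 0, 0, -0.32, 0.8, 0, 0.02], [0, 0, 0, -0.28, 0.7, 0, 0.02], [0, 0, 0, -0.12, 0.352, 0, 0.02], [0, 0, 0, 0, 0, 0.2, 0.02], [0, 0, 0, 0, 0, 0.4, 0.02], [0, 0, 0, 0, 0, 0.2, 0.02], [0, 0, 0, 0, 0, 0.1, 0.02], [0, 0, 0, 0, 0, 0.1, 0.02], [0, 0, 0, 0, 0, 0, 0.02], [0, 0, 0, 0, 0, 0, 0.02]]' 40
```

```text
t: 21.65
tool_pos: [0.4729, 0.2379, 0.2164]
tcp_rot: [-0.0, 1.0, -0.0, 0.0]
force: [-0.2, -0.5, -1.7]
opening: 0.037
grasp_force: 40.0
```

In the tool's units: 0.004 m is 0.08, 0.003 m is 0.06.

```bash
python3 -m inch '[[0, 0, 0, 0, 0, 0.08, 0.02], [0, 0, 0, 0, 0, 0.08, 0.02], [0, 0, 0, 0, 0, 0.06, 0.02], [0, 0, 0, 0, 0, 0.04, 0.02], [0, 0, 0, 0, 0, 0.03, 0.02], [0, 0, 0, 0, 0, 0, 0.02], [0, 0, 0, 0, 0, 0, 0.02]]' 40
```

```text
t: 22.35
tool_pos: [0.4728, 0.2377, 0.2017]
tcp_rot: [0.0, 1.0, -0.0, 0.0]
force: [0.0, -0.4, -2.4]
opening: 0.0374
grasp_force: 40.0
```

In the tool's units: 0.0008 m is 0.016.

```bash
python3 -m inch '[[0, 0, 0, 0, 0, 0.016, 0.02], [0, 0, 0, 0, 0, 0, 0.02], [0, 0, 0, 0, 0, 0, 0.02]]' 40
```

```text
t: 22.65
tool_pos: [0.4728, 0.2377, 0.2011]
tcp_rot: [-0.0, 1.0, -0.0, 0.0]
force: [-0.4, 0.3, -1.0]
opening: 0.0378
grasp_force: 40.0
```

In the tool's units: 0.0005 m is 0.01.

```bash
python3 -m inch '[[0, 0, 0, 0, 0, 0.01, 0.02], [0, 0, 0, 0, 0, 0, 0.02], [0, 0, 0, 0, 0, 0, 0.02]]' 40
```

```text
t: 22.95
tool_pos: [0.473, 0.2377, 0.201]
tcp_rot: [-0.0, 1.0, -0.0, 0.001]
force: [-0.8, -1.1, 6.7]
opening: 0.0373
grasp_force: 40.0
```

In the tool's units: -0.04 m is -0.8, -0.03 m is -0.6.

```bash
python3 -m inch '[[0, 0, 0, 0, 0, 0, 0.03], [0, 0, 0, 0, 0, 0, 0.045], [0, 0, 0, 0, 0, 0, 0.07], [0, 0, 0, 0, 0, 0, 0.09], [0, 0, 0, 0, 0, 0, 0.09], [0, 0, 0, 0, 0, 0, 0.09], [0, 0, 0, 0, 0, 0, 0.09]]' 40
python3 -m inch '[[0, 0, 0, 0, 0, -0.4, 0.09], [0, 0, 0, 0, 0, -0.8, 0.09], [0, 0, 0, 0, 0, -0.8, 0.09], [0, 0, 0, 0, 0, -0.8, 0.09], [0, 0, 0, 0, 0, -0.6, 0.09], [0, 0, 0, 0, 0, 0, 0.09], [0, 0, 0, 0, 0, 0, 0.09]]'
python3 w.py w8 .472 .237 .220
```

```text
t: 23.65
tool_pos: [0.4727, 0.2377, 0.2003]
tcp_rot: [0.0, 1.0, -0.0, -0.0]
force: [0.6, -1.0, 0.1]
opening: 0.0795
grasp_force: 0.0
t: 24.35
tool_pos: [0.4725, 0.2376, 0.3704]
tcp_rot: [-0.0, 1.0, -0.0, 0.0]
force: [-0.1, -0.5, -0.5]
opening: 0.0899
grasp_force: 0.0
seat ([472.5, 236.5], 'r', 19.0, 'n', 1420, 'bbox', np.float64(472.4), np.float64(237.0), 'zmed', np.float64(0.2208))
pin ([472.7, 236.6], 'r', 6.9, 'n', 233, 'bbox', np.float64(472.6), np.float64(236.6), 'zmed', np.float64(0.2344))
tip ([473.0, 236.6], 'r', 4.9, 'n', 107, 'bbox', np.float64(473.0), np.float64(236.6), 'zmed', np.float64(0.2373))
tcp [0.4724 0.2376 0.3695] yaw [-2.0000e-02  6.0000e-02  1.7997e+02] t 24.4
```

In the tool's units: 0.04 m is 0.8, 0.03 m is 0.6, -0.1374 rad is -0.0437.

```bash
python3 -m inch '[[0, 0, 0, 0.2, 0.6, 0, 0.09], [0, 0, 0, 0.32, 0.8, 0, 0.09], [0, 0, 0, 0.32, 0.8, 0, 0.09], [0, 0, 0, 0.32, 0.8, 0, 0.09], [0, 0, 0, 0.32, 0.8, 0, 0.09], [0, 0, 0, 0.32, 0.8, 0, 0.09], [0, 0, 0, 0.32, 0.8, 0, 0.09], [0, 0, 0, 0.32, 0.8, 0, 0.09], [0, 0, 0, 0.32, 0.6, 0.4, 0.09], [0, 0, 0, 0.07, 0.152, 0.8, 0.09], [0, 0, 0, 0, 0, 0.8, 0.09], [0, 0, 0, 0, 0, 0.4, 0.09], [0, 0, -0.0437, 0, 0, 0, 0.06], [0, 0, -0.0437, 0, 0, 0, 0.06], [0, 0, -0.0437, 0, 0, 0, 0.06], [0, 0, 0, 0, 0, 0, 0.06], [0, 0, 0, 0, 0, 0, 0.06]]'
cat > wh.py <<'E'
from h import *
p,d,K,k1,T=grab("wrist"); save(sys.argv[1]+".png",p); W=cloud(d,K,k1,T); t=tcp(); Z=W[...,2]
near=np.hypot(W[...,0]-.614,W[...,1]+.11)<.045
r=W[near&(Z>.03)&(Z<.08)]; (c,(a,b),an)=cv2.minAreaRect((r[:,:2]*1000).astype(np.float32)); print("ring rect",np.round(c,1),round(a,1),round(b,1),an)
w,v=np.linalg.eigh(np.cov(r[:,:2].T)); print("yaw",np.degrees(np.arctan2(v[1,1],v[0,1])),"zmax",r[:,2].max(),len(r))
for lo,hi in ((.066,.08),(.06,.08),(.04,.06)):
    q=W[near&(Z>lo)&(Z<hi)]; (c,s,an)=cv2.minAreaRect((q[:,:2]*1000).astype(np.float32)); print(lo,np.round(c,1),np.round(s,1),round(an,1),len(q))
q=W[near&(Z>.019)&(Z<.028)]; print("collar",[np.round(x,1) for x in cv2.minEnclosingCircle((q[:,:2]*1000).astype(np.float32))],len(q))
print("tcp",t[:3,3].round(4),"yaw",R.from_matrix(t[:3,:3]).as_euler("ZYX",degrees=True).round(2))
E
python3 wh.py w9
```

```text
t: 26.1
tool_pos: [0.6138, -0.1099, 0.2494]
tcp_rot: [-0.0, 0.979, 0.202, -0.001]
force: [-0.2, 0.1, 0.6]
opening: 0.0605
grasp_force: 0.0
ring rect [ 617.6 -110.8] 46.1 9.9 23.281038284301758
yaw -157.1642185455918 zmax 0.0705968884848911 562
0.066 [ 617.1 -111. ] [25.3  9.7] 23.2 250
0.06 [ 617.7 -110.7] [39.4  9.8] 23.2 446
0.04 [ 617.4 -110.4] [46.   9.9] 22.1 116
collar [array([ 617.1, -111. ]), np.float64(19.0)] 710
tcp [ 0.6139 -0.1099  0.2496] yaw [ 2.3370e+01  6.0000e-02 -1.7996e+02]
```

View pics/w9.png

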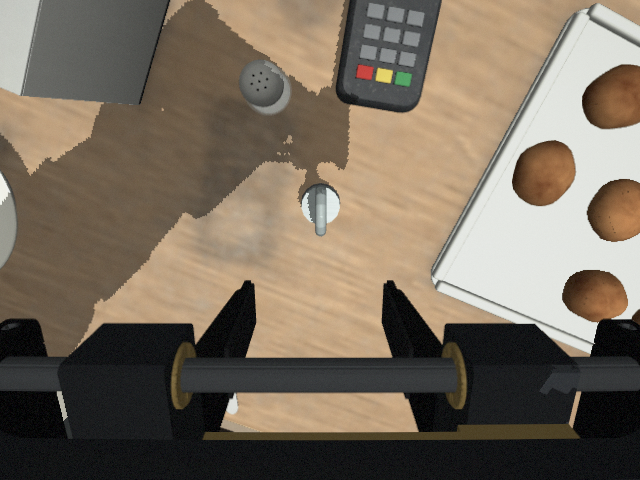

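In the tool's units: 0.045 m is 0.9, 0.003 m is 0.06.

```bash
python3 -m inch '[[0, 0, 0, 0.06, 0.03, 0.9, 0.06], [0, 0, 0, 0, 0, 0.9, 0.06], [0, 0, 0, 0, 0, 0.9, 0.06], [0, 0, 0, 0, 0, 0.8, 0.06], [0, 0, 0, 0, 0, 0.43, 0.06], [0, 0, 0, 0, 0, 0, 0.06], [0, 0, 0, 0, 0, 0, 0], [0, 0, 0, 0, 0, 0, 0], [0, 0, 0, 0, 0, 0, 0], [0, 0, 0, 0, 0, 0, 0], [0, 0, 0, 0, 0, 0, 0], [0, 0, 0, 0, 0, 0, 0], [0, 0, 0, 0, 0, 0, 0], [0, 0, 0, 0, 0, 0, 0], [0, 0, 0, 0, 0, 0, 0]]' 40
python3 -m inch '[[0, 0, 0, 0, 0, 0, 0], [0, 0, 0, 0, 0, -0.2, 0], [0, 0, 0, 0, 0, -0.6, 0], [0, 0, 0, 0, 0, -0.8, 0], [0, 0, 0, 0, 0, -1, 0], [0, 0, 0, 0, 0, -1, 0], [0, 0, 0, 0, 0, -1, 0], [0, 0, 0, 0, 0, -0.6, 0], [0, 0, 0, 0, 0, 0, 0], [0, 0, 0, 0, 0, 0, 0]]'
```

```text
t: 27.65
tool_pos: [0.6175, -0.1102, 0.054]
tcp_rot: [0.0, 0.979, 0.204, 0.0]
force: [-1.3, -0.1, 3.7]
opening: 0.0092
grasp_force: 40.0
t: 28.65
tool_pos: [0.6171, -0.11, 0.3141]
tcp_rot: [0.0, 0.979, 0.204, 0.0]
force: [-0.1, -0.2, -1.7]
opening: 0.0093
grasp_force: 40.0
```

In the tool's units: -0.04 m is -0.8, 0.0054 m is 0.108.

```bash
python3 -m inch '[[0, 0, 0, 0.108, -0.4, 0, 0], [0, 0, 0, 0, -0.8, 0, 0], [0, 0, 0, 0, -0.8, 0, 0], [0, 0, 0, 0, -0.8, 0, 0], [0, 0, 0, 0, -0.8, 0, 0], [0, 0, 0, 0, -0.8, 0, 0], [0, 0, 0, 0, -0.8, 0, 0], [0, 0, 0, 0, -0.8, 0, 0], [0, 0, 0, 0, -0.8, 0, 0], [0, 0, 0, 0, -0.5, 0, 0], [0, 0, 0, 0, -0.228, 0, 0], [0, 0, 0, 0, 0, 0, 0], [0, 0, 0, 0, 0, 0, 0]]' 40; python3 -c "
from h import *
t=tcp();print(t[:3,3],t[:3,:3].T@(np.array([.4727,.2375,.2735])-t[:3,3]))"
```

```text
t: 29.95
tool_pos: [0.472, 0.2363, 0.3132]
tcp_rot: [0.0, 0.979, 0.204, -0.001]
force: [-0.2, -0.6, -1.3]
opening: 0.0092
grasp_force: 40.0
[0.4719686  0.23629731 0.31317073] [ 0.00120567 -0.00082104  0.03966888]
```

In the tool's units: 0.01 m is 0.2, 0.005 m is 0.1.

```bash
python3 -m inch '[[0, 0, 0, 0.022, -0.016, 0.2, 0], [0, 0, 0, 0, 0, 0.1, 0], [0, 0, 0, 0, 0, 0.1, 0], [0, 0, 0, 0, 0, 0.1, 0], [0, 0, 0, 0, 0, 0, 0], [0, 0, 0, 0, 0, 0, 0]]' 40
```

```text
t: 30.55
tool_pos: [0.4726, 0.2381, 0.2889]
tcp_rot: [0.0, 0.979, 0.204, 0.0]
force: [-0.5, -0.1, -0.4]
opening: 0.0087
grasp_force: 40.0
```

In the tool's units: 0.004 m is 0.08, 0.003 m is 0.06.

```bash
python3 -m inch '[[0, 0, 0, 0, 0, 0.08, 0], [0, 0, 0, 0, 0, 0.08, 0], [0, 0, 0, 0, 0, 0.06, 0], [0, 0, 0, 0, 0, 0.04, 0], [0, 0, 0, 0, 0, 0.03, 0], [0, 0, 0, 0, 0, 0, 0], [0, 0, 0, 0, 0, 0, 0]]' 40
```

```text
t: 31.25
tool_pos: [0.4725, 0.2382, 0.2745]
tcp_rot: [0.0, 0.979, 0.204, 0.0]
force: [0.1, 0.7, -1.6]
opening: 0.0095
grasp_force: 40.0
```

```bash
python3 -m inch '[[0, 0, 0, 0, 0, 0.012, 0], [0, 0, 0, 0, 0, 0, 0], [0, 0, 0, 0, 0, 0.01, 0], [0, 0, 0, 0, 0, 0, 0], [0, 0, 0, 0, 0, 0, 0]]' 40
```

```text
t: 31.75
tool_pos: [0.4728, 0.2383, 0.2739]
tcp_rot: [-0.0, 0.979, 0.204, 0.001]
force: [-0.2, 0.2, 5.7]
opening: 0.009
grasp_force: 40.0
```

Contact. Releasing, rising, and checking the stack.

The manual's scale: shifts go in shares of 50 mm and turns go in shares of pi rad. Converting my numbers, 0.05 m is 1, -0.04 m is -0.8.

```bash
python3 -m inch '[[0, 0, 0, 0, 0, 0, 0.015], [0, 0, 0, 0, 0, 0, 0.03], [0, 0, 0, 0, 0, 0, 0.05], [0, 0, 0, 0, 0, 0, 0.05], [0, 0, 0, 0, 0, 0, 0.05]]' 40
python3 -m inch '[[0, 0, 0, 0, 0, -0.4, 0.05], [0, 0, 0, 0, 0, -0.8, 0.05], [0, 0, 0, 0, 0, -0.8, 0.05], [0, 0, 0, 0, 0, -0.8, 0.05], [0, 0, 0, 0, 0, 0, 0.05], [0, 0, 0, 0, 1, 0, 0.05], [0, 0, 0, 0, 1, 0, 0.05], [0, 0, 0, 0, 1, 0, 0.05], [0, 0, 0, 0, 1, 0, 0.05], [0, 0, 0, 0, 0, 0, 0.05], [0, 0, 0, 0, 0, 0, 0.05]]'
cat > f.py <<'E'
from h import *
for c in ("scene","top"):
    p,d,K,k1,T=grab(c); W=cloud(d,K,k1,T); save(c+"9.png",p[150:450,120:520])
    P=W[np.hypot(W[...,0]-.473,W[...,1]-.239)<.045]
    for lo,hi in ((.240,.250),(.262,.31)):
        q=P[(P[:,2]>lo)&(P[:,2]<hi)]; print(c,lo,np.round(cv2.minEnclosingCircle((q[:,:2]*1000).astype(np.float32))[0],1),len(q),np.nanmax(P[:,2]).round(4))
E
python3 f.py; cd pics; python3 -c "
import cv2;a=cv2.imread('scene9.png');b=cv2.imread('top9.png');cv2.imwrite('both9.png',cv2.hconcat([a,b]))"
```

```text
t: 32.25
tool_pos: [0.4725, 0.2381, 0.2732]
tcp_rot: [0.0, 0.979, 0.204, -0.0]
force: [-0.9, -0.9, 0.2]
opening: 0.0415
grasp_force: 0.0
t: 33.35
tool_pos: [0.5526, 0.054, 0.4123]
tcp_rot: [-0.0, 0.979, 0.203, -0.001]
force: [0.0, 0.1, 0.4]
opening: 0.0499
grasp_force: 0.0
scene 0.24 [470.9 237.5] 90 0.2936
scene 0.262 [472.2 239.9] 75 0.2936
top 0.24 [472.8 239.5] 121 0.2909
top 0.262 [472.5 240.3] 97 0.2909
```

View pics/both9.png

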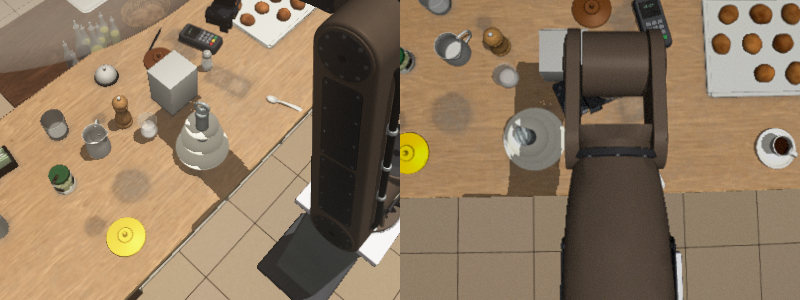

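The stack stands upright at scene crop (203,135), with the ring's top at 0.291 m (0.289 expected). The cup, spoon, glass and shaker look undisturbed, and the arm is clear.

```bash
python3 -c "
from cell import robot
print(robot.job_done())"
```

```text
the job is handed in; nothing more can be done
None
```

The cake stand is assembled on its foot (large, medium and small tiers, then the ring handle), all seated fully and centred by my camera checks, and the job is handed in at about 33 s; the hand-in call returned no verdict.

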